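# Load a culture carrier on the shaker and pin it to the drive yoke

### The job

Load the bottle carrier onto the shaker's track and slide it fully home, so that the eye of its tongue sits between the two ears of the drive yoke. Then take the longest pin from the rack and drop it down through both ears and the eye until its head rests on the upper ear. Leave the two shorter pins in the rack and everything else where it stands, and let go of everything at the end.

Things in the scene. Friction and masses are not known exactly. Their poses are not given: they have to be found in the camera images.
- shaker: Fixed culture shaker, white, metal track. Origin on the bench, straight below the pin holes of its drive yoke; z up, +x from the loading track to the drive housing (x 50 to 200 mm, 190 wide, 139 tall with its knob). Its track carries the carrier pointing +x, tongue first; slide it to +x until its tongue meets the web behind the ears (face at x = 21 mm): then the eye is on the hole axis.
- track (a point): Middle of the track's deck surface, 125 mm behind (-x) the hole axis, 70 mm above the bench: where the carrier's origin is when fully home. Level deck x = -215 to -40 mm in the shaker's frame; side guides (x = -200 to -45) with inner faces at y = +-48 mm, 10 mm high, then flaring outwards at 45 degrees to about 20 mm above the deck. Rear end (-x) is open.
- yoke_top (a point): Centre of the hole at the top face of the yoke's upper ear, 100 mm above the bench on the shaker's z axis. Two level ears, 56 mm wide (y), x = -20 to 28 mm: lower z = 50 to 64, upper z = 86 to 100 mm; gap of 22 mm open to -x. Each has a round hole 18 mm across at x = y = 0, countersunk 3 mm; below the lower ear it is free down to the bench.
- carrier: Loose bottle carrier, about 0.6 kg: metal tray 130 (x) x 90 (y) x 9 mm, four amber bottles fixed on it (tops 70 mm up) under a lengthwise bar handle. Origin: centre of the tray's underside, z up. From its +x end a flat tongue, 34 wide, 8 thick (1 to 9 mm above the underside), runs out to x = 145 mm, with a round eye 20 mm across at x = 125 mm. Starts standing on the bench.
- eye (a point): Centre of the eye in the carrier's tongue, 125 mm ahead (+x) of the carrier's origin, 5 mm above its underside.
- handle (a point): Centre of the carrier's handle bar, 104 mm above its underside; the bar is 100 mm long (along the carrier's x), 14 mm wide (y), 18 mm high.
- rack: Grey pin rack, fixed, 56 (x) x 180 (y) x 42 mm; origin at the centre of its underside. Three upright blind holes 16.5 mm across in a row along y (at -58, 0, 58 mm), floors 8 mm above the bench. Each holds one pin; which pin is in which hole varies.
- pin_long: The long pin, tallest in the rack, about 0.12 kg: metal shank 15 mm across, 90 mm long, nose tapered to 9 mm over its last 8 mm; on top a round head 26 mm across, 34 mm tall. Origin at the tip of the nose, z towards the head. In the rack its tip is 8 mm above the bench; fully seated in the yoke, 10 mm.
- pin_head (a point): Point on the long pin's axis inside its head, 110 mm above the tip (20 mm above the underside of the head).
- pin_mid: Spare pin, like the long pin but with a shank of only 50 mm (same head); too short to pass the lower ear. Stays in the rack. Origin at its tip.
- pin_short: Spare pin, like the long pin but with a shank of only 40 mm (same head); too short to pass the lower ear. Stays in the rack. Origin at its tip.
- media_bottle: Bystander: clear glass media bottle with paper label, 64 mm across, 140 mm tall, standing on the bench between the carrier and the shaker. Origin at the centre of its underside, z up.
- dishes: Bystander: stack of three red and clear culture dishes, 90 mm across, 45 mm tall. Origin at the centre of its underside, z up.
- sharps_bin: Bystander: yellow sharps bin with red lid, 128 mm across, 137 mm tall. Origin at the centre of its underside, z up.
- burner: Bystander: gas burner on a round foot 80 mm across, 160 mm tall. Origin at the centre of its underside, z up.
- tube_rack: Bystander: blue tube rack 70 x 140 mm, 100 mm tall with tubes. Origin at the centre of its underside, z up.
- tip_box: Bystander: white box of pipette tips, 85 x 120 mm, 68 mm tall. Origin at the centre of its underside, z up.
Not all that is in view belongs to the job. Leave any blue look-alike of the pin_long alone.

How it is judged:
By the outcome, as a careful person would: the job done as asked, in the order asked, and still so for the second after the job is handed in, with the robot touching nothing.
It also fails if it takes over 61 s, if anything falls off the work surface, if the arm or the gripper's body presses on something with over 40 N, if the wrist force passes 120 N, or if a joint passes its speed limit or range.

### The arm

A 7-joint arm with a two-finger parallel gripper is mounted at the origin on the work surface. World frame = base frame: x ahead of the robot, y to its left, z up, the work surface at z = 0. Lengths are in m, angles in rad, forces in N, time in s.
With the tool pointing down it reaches from about 0.4 to 0.85 m from the base axis. Payload 10.4 kg.
Tool frame: the origin (TCP) lies at the very end of the fingers, on their centre line; the grasp point (between the pads) lies 19 mm behind it; z points along the fingers, y is the line along which they close (so a half turn about z gives the same grasp; the last joint's range is limited). The gripper opens to 85 mm and grips with 20 to 120 N. Pads are 22 mm wide; open, the fingers measure 114 mm over their backs; the gripper's body (76 mm by 85 mm) begins 54 mm behind the grasp point. The pads swing forward as they close: fully open they stand 13 mm farther back than shut.
Start: joints at [1.252, 0.332, -0.065, 1.46, 0.022, 1.35, -0.088], TCP at [0.182, -0.598, 0.231] pointing down, gripper open.
Joint ranges: [-2.6, 2.6], [-0.5, 2.12], [-1.47, 1.34], [0.16, 2.42], [-1.27, 4.41], [0.06, 2.06], [-2.6, 2.6]. Speed limits (rad/s): [2.22, 2.22, 2.79, 2.79, 3.14, 3.14, 3.14].

### API

Orientations are given as a rotation vector (axis times angle).
In Python, from workcell import robot gives the robot as it stands.
- The arm moves only by the tool play_rows, never from a script. Its argument "targets" is a list of rows, each a list of 7 numbers: the shift along the tool's x, y, z in m, then the turn, a rotation vector about the tool's x, y, z in rad, then the finger opening in m, from 0 to 0.0854. A call has 1 to 5 rows; each row shifts and turns the commanded pose from where the row before left it, along the tool's axes as they then stand; what a row does not reach is not made up. A row lasts 1/10 s, in which the tool goes at most 50 mm and 8.59 degrees, less where a joint would pass 70% of its speed; a pose out of reach is approached as far as the arm can. A call is refused whole if a number of a shift passes 0.05 or a number of a turn 0.15, either way. A call with a gripper value outside its range is refused whole. The fingers move at their own pace and stop on an object; the grip force is fixed at half the most. Time passes only in rows, so rows that do not move let the fingers close. It gives the time, the measured TCP pose, the force, the opening and the grip force at its end, in the units of the state.
- robot.observe(): the state, without advancing time (a new reading comes with each control period).
- robot.get_image(name): name is "side" or "top"; returns the picture (400x640x3 uint8, red, green, blue); there is no depth.
- robot.camera_params(name): a dict with "mtx" (3x3 intrinsics, pixels), "position" and "attitude" of the camera in the world. Camera axes: x right, y down, z forward; pixel columns grow to the right and rows downward; lengths in m; the calibration is good to about 2 mm. A picture is of the moment at which its call begins. camera_params takes no time and is no camera call.
- robot.job_done(): hands the job in; it is judged then, once.
The state is a dict: "clock": time; "joint_positions": joint angles; "dq": joint speeds; "tau": joint torques, N m; "ee_pos": TCP position; "eef_rot": TCP orientation; "ft_force": force on the tool from outside, world axes, zero at the start; "moment": the same for the moment, N m; "opening": finger opening in m; "gripper_force": force on a finger pad.
Only numpy, scipy, OpenCV 4.12 (cv2) and the standard library are available. Lean on these libraries where they do the work, as an engineer would, in place of code of your own. Each camera call takes 0.05 s, during which the arm holds its last target. There are 200 camera calls.

## Working session

There is one attempt and no reset: what is moved stays moved. The work goes in short steps, Python scripts to look and compute and a tool call to move; the robot and the scene stay as the last step left them, time stands still between calls to the robot, and variables do not carry over. Pictures are saved under pics/ and viewed, at most 10 in all, crops included, and the job is handed in when it is done.

Besides the shell and the picture viewer there is one more tool, called after "Call:" as name(argument=value, ...) on one line, values as JSON. play_rows: Moves the arm, as the interface text tells. Its arguments: {"type":"object","properties":{"targets":{"type":"array","items":{"type":"array","items":{"type":"number"}}}},"required":["targets"]}

```bash
mkdir -p pics
cat > h.py <<'E'
import numpy as np, cv2
from scipy.spatial.transform import Rotation as R
from workcell import robot
def cam(n):
    p=robot.camera_params(n); a=np.array(p['attitude'],float)
    M=a if a.shape==(3,3) else R.from_rotvec(a).as_matrix()
    return np.array(p['mtx']),np.array(p['position']),M
def ray(n,u,v):
    K,p,M=cam(n); d=M@np.linalg.inv(K)@np.array([u,v,1.]); return p,d/np.linalg.norm(d)
def plane(n,u,v,z):
    p,d=ray(n,u,v); return p+d*(z-p[2])/d[2]
def proj(n,X):
    K,p,M=cam(n); q=K@(M.T@(np.array(X)-p)); return q[:2]/q[2]
def tri(a,b):
    p,d=ray('top',*a); q,e=ray('side',*b)
    s=np.linalg.lstsq(np.c_[d,-e],q-p,rcond=None)[0]
    A,B=p+s[0]*d,q+s[1]*e; return (A+B)/2,np.linalg.norm(A-B)
def snap(n,f):
    im=robot.get_image(n); cv2.imwrite(f'pics/{f}.png',im[:,:,::-1]); return im
E
python3 - <<'E'
from h import *
for n in('top','side'):
    im=snap(n,n+'0'); print(robot.camera_params(n))
    cv2.imwrite(f'pics/{n}0b.png',cv2.resize(im[:,:,::-1],(800,500),interpolation=cv2.INTER_CUBIC))
print(robot.observe())
E
```

```text
{'mtx': array([[375.23157784,   0.        , 319.69858409],
       [  0.        , 375.23157784, 200.16424897],
       [  0.        ,   0.        ,   1.        ]]), 'position': array([0.31754313, 0.03281928, 1.17268981]), 'attitude': array([-2.11203858,  2.10500443, -0.22650754])}
{'mtx': array([[463.18581503,   0.        , 321.91439646],
       [  0.        , 463.18581503, 194.49754229],
       [  0.        ,   0.        ,   1.        ]]), 'position': array([ 0.06576771, -0.65317128,  0.97316111]), 'attitude': array([-2.26538284,  0.7111675 , -0.29000282])}
{'clock': 0.1, 'joint_positions': array([ 1.25237092,  0.33281384, -0.06469164,  1.46084405,  0.02160661,
        1.3498944 , -0.08848164]), 'dq': array([ 0.00043085, -0.00028221, -0.00055616, -0.00171319, -0.00282806,
        0.0012718 ,  0.00107793]), 'tau': array([ 1.44730508e-03, -6.26749563e+01,  4.93234210e-02, -3.92428529e+01,
        1.63214200e-02,  6.99683427e-03, -1.87677458e-06]), 'ee_pos': array([ 0.18210085, -0.59753997,  0.23059859]), 'eef_rot': array([-3.10605656e+00, -4.62854228e-01,  3.93826787e-04]), 'ft_force': array([-0.07621807, -0.52188526, -0.82747195]), 'moment': array([ 0.00088835,  0.03637534, -0.06356556]), 'gripper_force': 0.0, 'opening': 0.08545054216084852}
```

View pics/top0b.png

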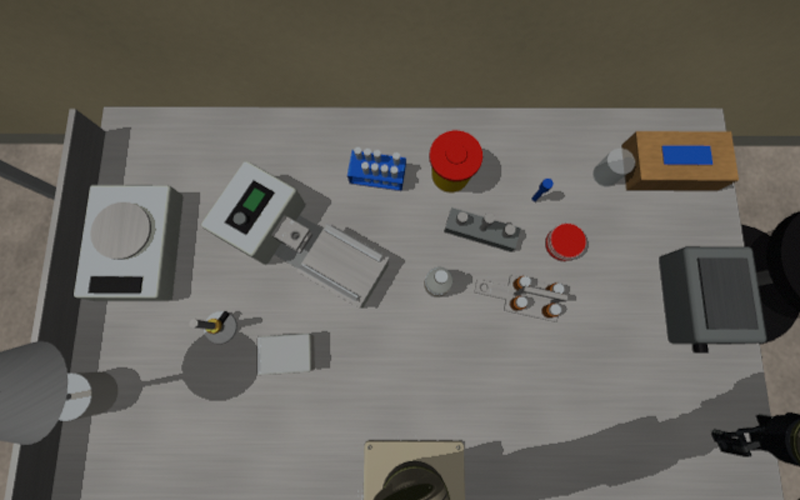

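View pics/side0b.png

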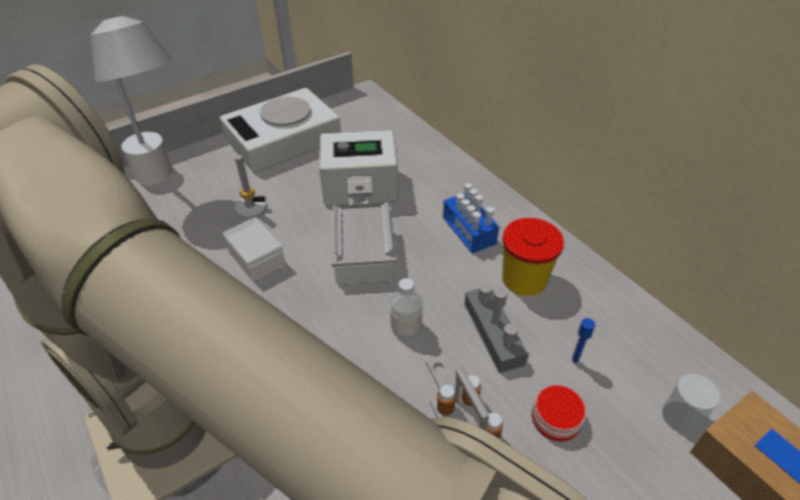

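The top view (800-wide scale) shows the carrier at about (530,297) with its eye at (484,287). The rack is at (483,229), with the long pin probably in the middle. The yoke is at (295,234), the track centre at (345,262) and the media bottle at (440,280). I'll zoom in next.

Run:
```python
import cv2,numpy as np
t=cv2.imread('pics/top0.png'); s=cv2.imread('pics/side0.png')
a=t[160:265,350:480]; b=t[150:250,210:330]
c=s[225:305,320:430]; d=s[130:230,240:330]
def f(i): return cv2.resize(i,(400,300) ,interpolation=cv2.INTER_CUBIC)
def g(i,k=3):
    i=cv2.resize(i,None,fx=k,fy=k,interpolation=cv2.INTER_CUBIC); o=np.zeros((300,400,3),np.uint8); h,w=min(300,i.shape[0]),min(400,i.shape[1]); o[:h,:w]=i[:h,:w]; return o
cv2.imwrite('pics/mos.png',np.vstack([np.hstack([g(a[:100]),g(b)]),np.hstack([g(c),g(d)])]))
```

```text
(no output)
```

View pics/mos.png

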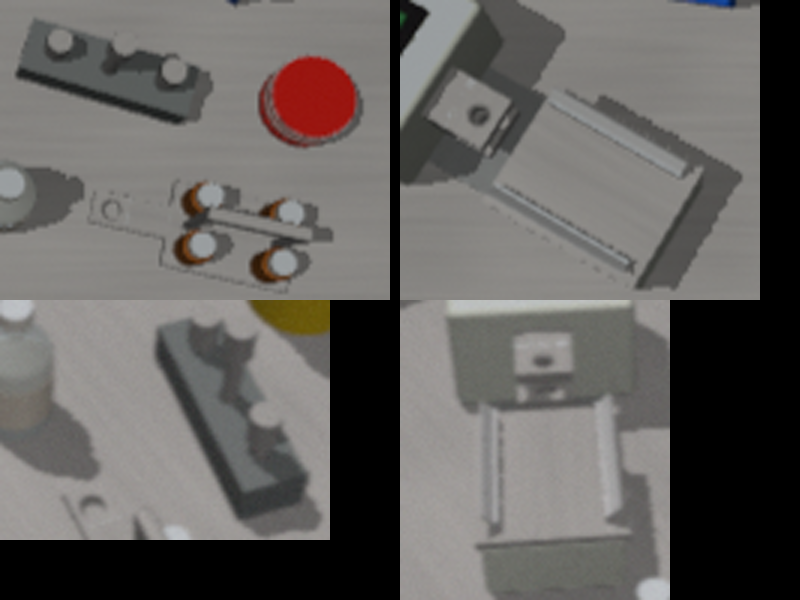

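Zoomed, the three heads are at top px (370,174), (391.7,175) and (408,184). The middle one lies off the line of the other two and shows a long shank in the side view, so it is the long pin. The eye is at (387,229.7), the yoke hole at (236.7,188), and the middle of the deck's rear edge at about (300,226).

```bash
cat > m.py <<'E'
from h import *
t=cv2.imread('pics/top0.png').astype(int); s=cv2.imread('pics/side0.png').astype(int)
def blob(im,u,v,r,lo,hi):
    g=im.max(2); u0,v0=int(u)-r,int(v)-r
    m=((g[v0:v0+2*r+1,u0:u0+2*r+1]>=lo)&(g[v0:v0+2*r+1,u0:u0+2*r+1]<=hi)).astype(np.uint8)
    n,l,st,c=cv2.connectedComponentsWithStats(m)
    if n<2: return None
    k=1+np.argmax(st[1:,4]); return c[k]+[u0,v0],st[k,4]
caps=[]
for p in [(210,195),(291,212),(203,245),(284,262)]:
    c,a=blob(t,350+p[0]/3,160+p[1]/3,6,165,255); X=plane('top',*c,.07); caps.append(X); print('cap',c.round(1),a,X.round(4))
caps=np.array(caps); cc=caps.mean(0); d=(caps[0]+caps[2]-caps[1]-caps[3]); print('carrier c',cc.round(4),'yaw',np.degrees(np.arctan2(d[1],d[0])),'spacing',np.linalg.norm(caps[0]-caps[1]),np.linalg.norm(caps[0]-caps[2]))
e=plane('top',387,229.7,.009); print('eye',e.round(4),np.linalg.norm((e-cc)[:2]),np.degrees(np.arctan2(*(e-cc)[1::-1])))
for z,p in [(.092,(60,42)),(.132,(125,45)),(.092,(174,72))]:
    print('head',t[int(160+p[1]/3),int(350+p[0]/3)],plane('top',350+p[0]/3,160+p[1]/3,z).round(4))
c=blob(t,236.7,188,5,0,95); print('hole top',c, t[184:193,232:243].max(2)); h=plane('top',*c[0],.1); print(h)
c2=blob(s,287.7,150,5,0,115); print('hole side',c2, tri(c[0],c2[0]))
# side heads: tile offs (320,225)
for a,b in [((370,174),(320+208/3,225+22/3)),((391.7,175),(320+240/3,225+30/3)),((408,184),(320+265/3,225+112/3))]: print('tri head',tri(a,b))
for q in [(637,287),(703,170)]: print('deck corner',plane('top',210+(q[0]-400)/3,150+q[1]/3,.07).round(4))
for q in [(500,185),(632,268),(555,95),(690,172)]: print('guide',plane('top',210+(q[0]-400)/3,150+q[1]/3,.09).round(4))
for q in [(439,67),(405,118),(510,95)]: print('ear corner',plane('top',210+(q[0]-400)/3,150+q[1]/3,.1).round(4))
print('bottle',plane('top',353,221,.14),plane('top',350,225,.0))
E
python3 m.py
```

```text
Traceback (most recent call last):
  File "m.py", line 11, in <module>
    c,a=blob(t,350+p[0]/3,160+p[1]/3,6,165,255); X=plane('top',*c,.07); caps.append(X); print('cap',c.round(1),a,X.round(4))
    ^^^
TypeError: cannot unpack non-iterable NoneType object
```

```bash
sed -i 's/6,165,255/6,150,255/; s/t=cv2/t=cv2/' m.py; sed -i "s/    if n<2: return None/    if n<2: print(g[v0:v0+2*r+1,u0:u0+2*r+1]); return np.array([u,v]),0/" m.py; sed -i 's/g=im.max(2)/g=im.min(2) if lo>100 else im.max(2)/' m.py; python3 m.py
```

```text
cap [420.2 224.4] 35 [ 0.4845 -0.2651  0.07  ]
cap [446.9 230.3] 31 [ 0.4673 -0.3433  0.07  ]
cap [417.3 241.1] 35 [ 0.4352 -0.2541  0.07  ]
cap [444.3 247.1] 35 [ 0.4179 -0.3323  0.07  ]
carrier c [ 0.4512 -0.2987  0.07  ] yaw 77.54681991224682 spacing 0.08006455626209645 0.0505403945255191
eye [ 0.4768 -0.1772  0.009 ] 0.12420580985980331 78.11156068483659
head [128 131 133] [ 0.633  -0.1171  0.092 ]
head [128 131 133] [ 0.6185 -0.1739  0.132 ]
head [128 131 133] [ 0.6025 -0.2294  0.092 ]
hole top (array([235.97222222, 188.08333333]), np.int32(36)) [[135 133 128 123 122 124 131 134 135 134 134]
 [133 120  99  90  93  97 108 123 132 134 135]
 [122  98  70  55  59  65  81 107 129 134 135]
 [110  83  55  67  82  83  81  91 125 134 136]
 [114  76  63  80  81  73  67  85 123 135 135]
 [119  79  71  81  74  60  57  94 126 135 130]
 [126  96  73  77  66  60  87 117 134 135 109]
 [138 126 102  93  86  93 120 134 136 130  80]
 [138 138 130 123 123 125 134 136 137 106  61]]
[0.58620621 0.27988929 0.1       ]
hole side (array([287.35294118, 149.94117647]), np.int32(17)) (array([0.58613021, 0.28051625, 0.09813006]), np.float64(0.001144346236838537))
tri head (array([ 0.63940952, -0.12018754,  0.07258012]), np.float64(0.001558389285798684))
tri head (array([ 0.61939556, -0.17460293,  0.12916247]), np.float64(6.349185603279943e-05))
tri head (array([ 0.60200058, -0.22889025,  0.09486541]), np.float64(0.0006156373192526223))
deck corner [0.4204 0.1226 0.07  ]
deck corner [0.5371 0.0591 0.07  ]
guide [0.5175 0.257  0.09  ]
guide [0.4368 0.1262 0.09  ]
guide [0.6087 0.2065 0.09  ]
guide [0.5311 0.0714 0.09  ]
ear corner [0.6343 0.3209 0.1   ]
ear corner [0.5822 0.3512 0.1   ]
ear corner [0.6059 0.2493 0.1   ]
bottle [ 0.48290847 -0.05974834  0.14      ] [ 0.49254211 -0.06264012  0.        ]
```

Call:
play_rows(targets=[[0,0,0,0,0,-0.1325,0.085],[0,0,0,0,0,-0.1325,0.085],[0,0,0,0,0,-0.1325,0.085],[0,0,0,0,0,-0.1325,0.085]])

```text
clock: 0.5
ee_pos: [0.1821, -0.5976, 0.2308]
eef_rot: [-2.873, -1.268, -0.0]
ft_force: [-0.3, -0.1, -0.5]
opening: 0.0851
gripper_force: 0.0
```

Call:
play_rows(targets=[[0,0,0,0,0,-0.1325,0.085],[0,0,0,0,0,-0.1325,0.085],[0,0,0,0,0,-0.1325,0.085],[0,0,0,0,0,-0.1325,0.085],[0,0,0,0,0,0,0.085]])

```text
clock: 1.0
ee_pos: [0.1821, -0.5977, 0.2309]
eef_rot: [-2.444, -1.972, -0.001]
ft_force: [-0.4, -0.2, -0.3]
opening: 0.0848
gripper_force: 0.0
```

Call:
play_rows(targets=[[0.0388,0.0222,0,0,0,0,0.085],[0.0388,0.0222,0,0,0,0,0.085],[0.0388,0.0222,0,0,0,0,0.085],[0.0388,0.0222,0,0,0,0,0.085],[0.0388,0.0222,0,0,0,0,0.085]])

```text
clock: 1.5
ee_pos: [0.3329, -0.4305, 0.2312]
eef_rot: [2.452, 1.965, -0.0]
ft_force: [0.8, -0.8, 0.2]
opening: 0.0853
gripper_force: 0.0
```

Call:
play_rows(targets=[[0.0388,0.0222,0,0,0,0,0.085],[0.0388,0.0222,0,0,0,0,0.085],[0.0388,0.0222,0,0,0,0,0.085],[0.0388,0.0222,0,0,0,0,0.085],[0,0,0,0,0,0,0.085]])

```text
clock: 2.0
ee_pos: [0.4561, -0.2931, 0.2315]
eef_rot: [-2.441, -1.976, -0.004]
ft_force: [0.3, 0.2, 0.2]
opening: 0.0851
gripper_force: 0.0
```

Call:
play_rows(targets=[[0,0,0.04,0,0,0,0.085],[0,0,0.03,0,0,0,0.085],[0,0,0,0,0,0,0.085],[0,0,0,0,0,0,0.085]])

```text
clock: 2.4
ee_pos: [0.4518, -0.2996, 0.1619]
eef_rot: [-2.449, -1.967, 0.0]
ft_force: [0.5, -0.8, 1.1]
opening: 0.0845
gripper_force: 0.0
```

Run:
```python
from h import *
im=snap('top','t1'); s=snap('side','s1')
cv2.imwrite('pics/t1b.png',np.hstack([cv2.resize(im[190:270,370:470,::-1],None,fx=4,fy=4,interpolation=2),cv2.resize(s[260:340,310:410,::-1],None,fx=4,fy=4,interpolation=2)]))
print(robot.observe()['ee_pos'])
```

```text
[ 0.45269205 -0.29997151  0.16321756]
```

View pics/t1b.png

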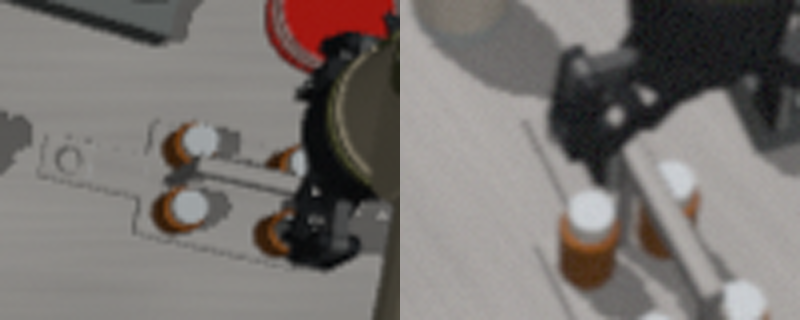

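The fingers straddle the bar in both views (top crop about (320,200), side crop about (600,150)). The move settles at the commanded pose, so I'll descend and grip.

Call:
play_rows(targets=[[0,0,0.03,0,0,0,0.085],[0,0,0.03,0,0,0,0.085],[0,0,0.016,0,0,0,0.085],[0,0,0,0,0,0,0.085],[0,0,0,0,0,0,0.085]])

```text
clock: 3.0
ee_pos: [0.4528, -0.2999, 0.087]
eef_rot: [2.446, 1.968, 0.001]
ft_force: [0.7, -0.8, 0.6]
opening: 0.0849
gripper_force: 0.0
```

Call:
play_rows(targets=[[0,0,0,0,0,0,0.0],[0,0,0,0,0,0,0.0],[0,0,0,0,0,0,0.0],[0,0,0,0,0,0,0.0],[0,0,0,0,0,0,0.0]])

```text
clock: 3.5
ee_pos: [0.4517, -0.2994, 0.0855]
eef_rot: [-2.447, -1.97, 0.001]
ft_force: [-5.4, 0.7, 2.5]
opening: 0.0133
gripper_force: 61.1
```

Call:
play_rows(targets=[[0,0,0,0,0,0,0.0],[0,0,0,0,0,0,0.0],[0,0,0,0,0,0,0.0],[0,0,0,0,0,0,0.0],[0,0,0,0,0,0,0.0]])

```text
clock: 4.0
ee_pos: [0.4517, -0.2994, 0.0854]
eef_rot: [-2.447, -1.97, 0.001]
ft_force: [-5.1, 1.2, 5.0]
opening: 0.0126
gripper_force: 61.1
```

Call:
play_rows(targets=[[0,0,-0.015,0,0,0,0.0],[0,0,-0.035,0,0,0,0.0],[0,0,-0.05,0,0,0,0.0],[0,0,-0.05,0,0,0,0.0],[0,0,-0.03,0,0,0,0.0]])

```text
clock: 4.5
ee_pos: [0.453, -0.2992, 0.2698]
eef_rot: [2.443, 1.969, 0.003]
ft_force: [1.1, 0.4, -7.2]
opening: 0.0131
gripper_force: 59.6
```

Call:
play_rows(targets=[[0,0,0,0,0,0.061,0.0],[0,0,0,0,0,0.061,0.0],[0,0,0,0,0,0.061,0.0],[0,0,0,0,0,0.061,0.0],[0,0,0,0,0,0.061,0.0]])

```text
clock: 5.0
ee_pos: [0.4519, -0.2988, 0.2654]
eef_rot: [-2.719, -1.573, -0.001]
ft_force: [-0.2, -0.5, -6.8]
opening: 0.0131
gripper_force: 59.5
```

Run:
```python
from h import *
im=snap('top','t2'); s=snap('side','s2')
cv2.imwrite('pics/t2b.png',np.hstack([cv2.resize(im[180:280,350:450,::-1],None,fx=4,fy=4,interpolation=2),cv2.resize(s[200:300,290:390,::-1],None,fx=4,fy=4,interpolation=2)]))
o=robot.observe();print(o['ee_pos'],o['eef_rot'],o['ft_force'],o['moment'],o['opening'])
```

```text
[ 0.45194646 -0.29886877  0.26535209] [-2.71773642e+00 -1.57508054e+00 -4.09319817e-04] [-0.85643004 -0.25341642 -5.49542114] [-0.08501818  0.04340934  0.04834265] 0.013354377650465482
```

View pics/t2b.png

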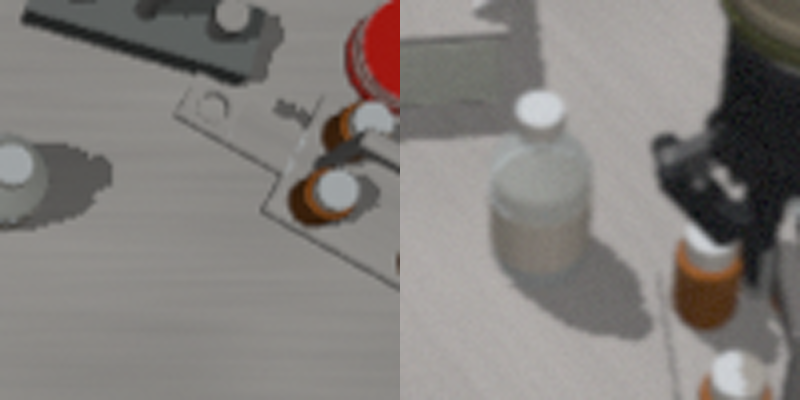

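The carrier is held and its eye shows at top px (403,206.8), a check on pitch and yaw. Before moving I'll compare that with the prediction.

Run:
```python
from h import *
th=np.radians(60.2);ux=np.array([np.cos(th),np.sin(th)]);uy=np.array([-ux[1],ux[0]])
e=plane('top',403,206.75,.2654-.0855+.009)[:2]-[.4519,-.2989]; print(e@ux,e@uy)
for q in [(320+0,0)]: pass
for p in [(366,121),(337,190)]: 
    c=plane('top',350+p[0]/4,180+p[1]/4,.18+.07)[:2]-[.4519,-.2989]; print(c@ux,c@uy)
```

```text
0.1257122148852793 0.0003817621104677607
0.04409888108073173 -0.02237984394148225
0.04052089788662783 0.025757606244523563
```

Call:
play_rows(targets=[[0.02,-0.009,0,0,0,0,0.0],[0.03,-0.013,0,0,0,0,0.0],[0.04,-0.018,0,0,0,0,0.0],[0.04,-0.018,0,0,0,0,0.0],[0.04,-0.018,0,0,0,0,0.0]])

```text
clock: 5.6
ee_pos: [0.4703, -0.112, 0.2655]
eef_rot: [2.716, 1.579, 0.0]
ft_force: [0.8, 0.4, -7.0]
opening: 0.0127
gripper_force: 59.6
```

Call:
play_rows(targets=[[0.04,-0.018,0,0,0,0,0.0],[0.04,-0.018,0,0,0,0,0.0],[0.04,-0.018,0,0,0,0,0.0],[0.04,-0.018,0,0,0,0,0.0],[0.03,-0.013,0,0,0,0,0.0]])

```text
clock: 6.1
ee_pos: [0.4906, 0.0966, 0.2658]
eef_rot: [-2.714, -1.582, -0.001]
ft_force: [0.2, -1.7, -6.9]
opening: 0.0128
gripper_force: 59.6
```

Call:
play_rows(targets=[[0.015,-0.006,0,0,0,0,0.0],[0.013,-0.004,0,0,0,0,0.0],[0,0,0,0,0,0,0.0],[0,0,0,0,0,0,0.0],[0,0,0,0,0,0,0.0]])

```text
clock: 6.6
ee_pos: [0.4963, 0.1214, 0.2653]
eef_rot: [2.718, 1.575, -0.001]
ft_force: [-0.2, -1.3, -6.4]
opening: 0.0131
gripper_force: 59.6
```

Run:
```python
from h import *
im=snap('top','t3'); s=snap('side','s3')
cv2.imwrite('pics/t3b.png',np.hstack([cv2.resize(im[150:250,215:315,::-1],None,fx=4,fy=4,interpolation=2),cv2.resize(s[125:225,240:340,::-1],None,fx=4,fy=4,interpolation=2)]))
o=robot.observe();print(o['ee_pos'],o['eef_rot'],o['ft_force'],o['opening'])
```

```text
[0.49632438 0.12140523 0.26531819] [ 2.71824672e+00  1.57412315e+00 -3.38236822e-04] [-0.4433805  -0.29233709 -7.40172606] 0.013005057694372307
```

View pics/t3b.png

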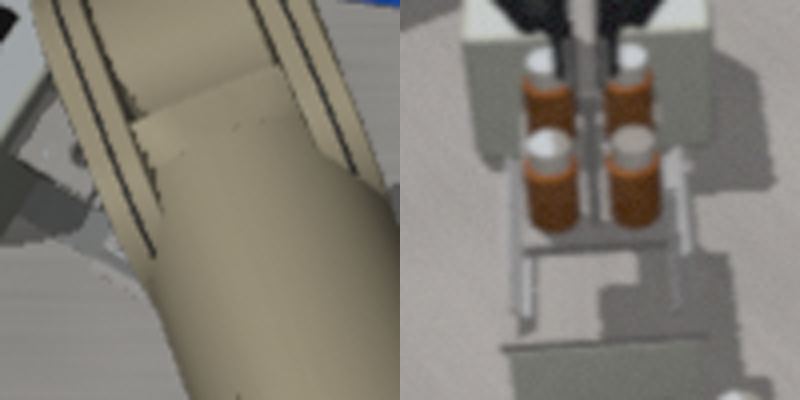

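The carrier is centred over the track in the side view (rear tray edge from (525,248) to (670,245), guides at (525,300) and (680,290)). Lowering to about 3 mm above the deck.

Call:
play_rows(targets=[[0,0,0.02,0,0,0,0.0],[0,0,0.03,0,0,0,0.0],[0,0,0.025,0,0,0,0.0],[0,0,0.015,0,0,0,0.0],[0,0,0,0,0,0,0.0]])

```text
clock: 7.2
ee_pos: [0.4953, 0.1215, 0.1736]
eef_rot: [-2.717, -1.574, 0.005]
ft_force: [0.5, 0.3, -6.4]
opening: 0.0127
gripper_force: 59.6
```

Call:
play_rows(targets=[[0,0,0.008,0,0,0,0.0],[0,0,0.006,0,0,0,0.0],[0,0,0.003,0,0,0,0.0],[0,0,0,0,0,0,0.0],[0,0,0,0,0,0,0.0]])

```text
clock: 7.7
ee_pos: [0.4965, 0.1224, 0.1586]
eef_rot: [2.718, 1.576, 0.001]
ft_force: [-0.3, 0.0, -6.2]
opening: 0.0128
gripper_force: 59.5
```

Call:
play_rows(targets=[[0,0,0.001,0,0,0,0.0],[0,0,0.001,0,0,0,0.0],[0,0,0,0,0,0,0.0]])

```text
clock: 8.0
ee_pos: [0.4963, 0.1223, 0.1562]
eef_rot: [2.718, 1.576, -0.0]
ft_force: [0.4, -0.3, -7.8]
opening: 0.013
gripper_force: 59.6
```

Call:
play_rows(targets=[[0.008,0,0,0,0,0,0.0],[0.012,0,0,0,0,0,0.0],[0.012,0,0,0,0,0,0.0],[0.01,0,0,0,0,0,0.0],[0,0,0,0,0,0,0.0]])

```text
clock: 8.5
ee_pos: [0.5175, 0.1611, 0.1563]
eef_rot: [-2.715, -1.578, -0.001]
ft_force: [0.2, 0.3, -6.9]
opening: 0.0129
gripper_force: 59.6
```

Call:
play_rows(targets=[[0,0,0.001,0,0,0,0.0],[0.004,0,0,0,0,0,0.0],[0.003,0,0,0,0,0,0.0],[0,0,0,0,0,0,0.0]])

```text
clock: 8.9
ee_pos: [0.521, 0.1649, 0.1553]
eef_rot: [2.718, 1.575, 0.001]
ft_force: [0.8, 0.1, -5.4]
opening: 0.0131
gripper_force: 59.9
```

Call:
play_rows(targets=[[0,0,0.001,0,0,0,0.0],[0.002,0,0,0,0,0,0.0],[0.002,0,0,0,0,0,0.0],[0,0,0,0,0,0,0.0]])

```text
clock: 9.3
ee_pos: [0.5231, 0.1678, 0.1551]
eef_rot: [2.717, 1.574, 0.001]
ft_force: [-3.1, -3.8, 5.0]
opening: 0.0127
gripper_force: 61.4
```

Call:
play_rows(targets=[[0.0015,0,0,0,0,0,0.0],[0.001,0,0,0,0,0,0.0],[0,0,0,0,0,0,0.0]])

```text
clock: 9.6
ee_pos: [0.5245, 0.1696, 0.1551]
eef_rot: [2.717, 1.573, 0.001]
ft_force: [-2.5, -3.6, 5.3]
opening: 0.0128
gripper_force: 61.4
```

Call:
play_rows(targets=[[0.001,0,0,0,0,0,0.0],[0.001,0,0,0,0,0,0.0],[0,0,0,0,0,0,0.0]])

```text
clock: 9.9
ee_pos: [0.5255, 0.1712, 0.1551]
eef_rot: [2.717, 1.573, 0.001]
ft_force: [-3.0, -3.8, 5.9]
opening: 0.0129
gripper_force: 61.4
```

Call:
play_rows(targets=[[0.001,0,0,0,0,0,0.0],[0,0,0,0,0,0,0.0]])

```text
clock: 10.1
ee_pos: [0.5256, 0.1713, 0.1552]
eef_rot: [2.717, 1.572, -0.002]
ft_force: [-6.8, -8.8, 10.1]
opening: 0.0134
gripper_force: 62.0
```

Call:
play_rows(targets=[[0.001,0,0,0,0,0,0.0],[0,0,0,0,0,0,0.0]])

```text
clock: 10.3
ee_pos: [0.5258, 0.1714, 0.1553]
eef_rot: [2.717, 1.571, -0.004]
ft_force: [-10.0, -11.2, 14.3]
opening: 0.0129
gripper_force: 62.6
```

Call:
play_rows(targets=[[-0.001,0,-0.001,0,0,0,0.0],[0,0,0,0,0,0,0.03],[0,0,0,0,0,0,0.06],[0,0,0,0,0,0,0.085],[0,0,0,0,0,0,0.085]])

```text
clock: 10.8
ee_pos: [0.5255, 0.1734, 0.1554]
eef_rot: [-2.717, -1.576, -0.001]
ft_force: [-0.7, 0.4, 0.6]
opening: 0.0707
gripper_force: 0.0
```

Call:
play_rows(targets=[[0,0,0,0,0,0,0.085],[0,0,0,0,0,0,0.085],[0,0,-0.02,0,0,0,0.085],[0,0,-0.04,0,0,0,0.085],[0,0,-0.04,0,0,0,0.085]])

```text
clock: 11.3
ee_pos: [0.5249, 0.1731, 0.2561]
eef_rot: [-2.717, -1.576, 0.002]
ft_force: [1.1, 0.7, 0.9]
opening: 0.0848
gripper_force: 0.0
```

Call:
play_rows(targets=[[-0.0158,0.0158,0,0,0,0,0.085],[-0.0317,0.0316,0,0,0,0,0.085],[-0.0317,0.0316,0,0,0,0,0.085],[-0.0317,0.0316,0,0,0,0,0.085],[-0.0317,0.0316,0,0,0,0,0.085]])

```text
clock: 11.8
ee_pos: [0.5782, -0.0231, 0.2555]
eef_rot: [2.717, 1.576, 0.0]
ft_force: [0.7, 0.9, 0.6]
opening: 0.085
gripper_force: 0.0
```

Call:
play_rows(targets=[[-0.0317,0.0316,0,0,0,0,0.085],[-0.0317,0.0316,0,0,0,0,0.085],[-0.0317,0.0316,0,0,0,0,0.085],[-0.0155,0.0154,0,0,0,0,0.085],[0,0,0,0,0,0,0.085]])

```text
clock: 12.3
ee_pos: [0.6184, -0.1767, 0.2542]
eef_rot: [2.722, 1.568, -0.002]
ft_force: [-0.3, -0.4, -0.4]
opening: 0.085
gripper_force: 0.0
```

Run:
```python
from h import *
im=snap('top','t4'); s=snap('side','s4')
cv2.imwrite('pics/t4b.png',np.hstack([cv2.resize(im[150:250,215:315,::-1],None,fx=4,fy=4,interpolation=2),cv2.resize(s[210:310,340:440,::-1],None,fx=4,fy=4,interpolation=2)]))
o=robot.observe();print(o['clock'],o['ee_pos'],o['eef_rot'],o['ft_force'],o['opening'])
```

```text
12.4 [ 0.61859122 -0.17178309  0.25497646] [-2.71736610e+00 -1.57486670e+00 -1.97842521e-04] [-0.22020229  0.34626579  0.56892707] 0.08544707551123742
```

View pics/t4b.png

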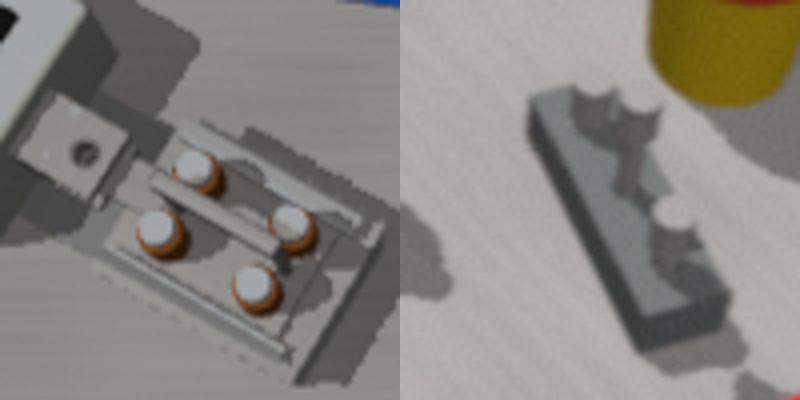

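The carrier sits on the track with its tongue in the yoke (hole at crop (85,153), caps at (196,165), (160,230), (293,226), (253,288)). The long pin is the middle one in the rack. Descending onto its head.

Call:
play_rows(targets=[[-0.0015,0.001,0.03,0,0,0,0.085],[0,0,0.04,0,0,0,0.085],[0,0,0.03,0,0,0,0.085],[0,0,0,0,0,0,0.085],[0,0,0,0,0,0,0.085]])

```text
clock: 12.9
ee_pos: [0.619, -0.1726, 0.1564]
eef_rot: [-2.717, -1.578, -0.001]
ft_force: [0.7, -0.4, 0.3]
opening: 0.0849
gripper_force: 0.0
```

Run:
```python
from h import *
c=np.mean([plane('top',215+u/4,150+v/4,.14) for u,v in [(196,165),(160,230),(293,226),(253,288)]],0)
print('carrier',c,'hole',plane('top',236.25-.3,188.25-.1,.1),robot.observe()['ee_pos'])
im=snap('top','t5'); s=snap('side','s5')
cv2.imwrite('pics/t5b.png',np.hstack([cv2.resize(im[130:230,340:440,::-1],None,fx=4,fy=4,interpolation=2),cv2.resize(s[210:310,340:440,::-1],None,fx=4,fy=4,interpolation=2)]))
```

```text
carrier [0.52258144 0.16871156 0.14      ] hole [0.58600364 0.27994449 0.1       ] [ 0.61899444 -0.1725694   0.15643654]
```

View pics/t5b.png

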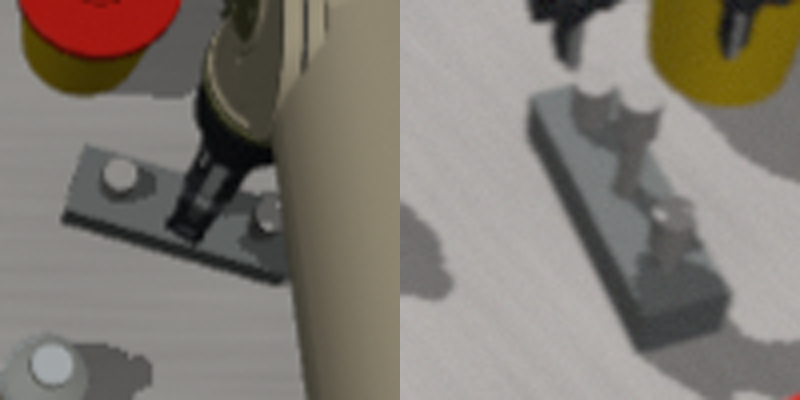

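The fingers straddle the middle head (side crop about (570,50) and (735,40), head at (640,110)). Descending and closing.

Call:
play_rows(targets=[[-0.001,0,0.02,0,0,0,0.085],[0,0,0.02,0,0,0,0.085],[0,0,0.0125,0,0,0,0.085],[0,0,0,0,0,0,0.085],[0,0,0,0,0,0,0.085]])

```text
clock: 13.5
ee_pos: [0.6189, -0.1746, 0.1041]
eef_rot: [2.717, 1.575, 0.002]
ft_force: [-0.3, 0.1, 0.1]
opening: 0.0849
gripper_force: 0.0
```

Call:
play_rows(targets=[[0,0,0,0,0,0,0.0],[0,0,0,0,0,0,0.0],[0,0,0,0,0,0,0.0],[0,0,0,0,0,0,0.0],[0,0,0,0,0,0,0.0]])

```text
clock: 14.0
ee_pos: [0.6186, -0.1748, 0.1033]
eef_rot: [2.717, 1.575, 0.001]
ft_force: [-0.1, -0.6, 2.0]
opening: 0.0245
gripper_force: 58.8
```

Call:
play_rows(targets=[[0,0,0,0,0,0,0.0],[0,0,-0.005,0,0,0,0.0],[0,0,-0.01,0,0,0,0.0],[0,0,-0.02,0,0,0,0.0],[0,0,0,0,0,0,0.0]])

```text
clock: 14.5
ee_pos: [0.6193, -0.1746, 0.1408]
eef_rot: [2.716, 1.575, 0.004]
ft_force: [0.8, 0.2, -0.8]
opening: 0.0247
gripper_force: 59.5
```

Call:
play_rows(targets=[[0,0,-0.03,0,0,0,0.0],[0,0,-0.04,0,0,0,0.0],[0,0,-0.05,0,0,0,0.0],[0,0,-0.04,0,0,0,0.0],[0,0,-0.015,0,0,0,0.0]])

```text
clock: 15.0
ee_pos: [0.6189, -0.1743, 0.317]
eef_rot: [2.715, 1.574, 0.005]
ft_force: [0.3, -0.8, -2.1]
opening: 0.0239
gripper_force: 59.5
```

Call:
play_rows(targets=[[0.0157,-0.0106,0,0,0,0,0.0],[0.0315,-0.0212,0,0,0,0,0.0],[0.0315,-0.0212,0,0,0,0,0.0],[0.0315,-0.0212,0,0,0,0,0.0],[0.0315,-0.0212,0,0,0,0,0.0]])

```text
clock: 15.5
ee_pos: [0.6044, -0.002, 0.3105]
eef_rot: [-2.716, -1.576, 0.005]
ft_force: [-0.2, 0.3, -2.3]
opening: 0.0243
gripper_force: 59.5
```

Call:
play_rows(targets=[[0.0315,-0.0212,0,0,0,0,0.0],[0.0315,-0.0212,0,0,0,0,0.0],[0.0315,-0.0212,0,0,0,0,0.0],[0.0315,-0.0212,0,0,0,0,0.0],[0.0315,-0.0212,0,0,0,0,0.0]])

```text
clock: 16.0
ee_pos: [0.5905, 0.187, 0.3105]
eef_rot: [-2.717, -1.577, 0.005]
ft_force: [1.0, -0.5, -1.4]
opening: 0.0245
gripper_force: 59.5
```

Call:
play_rows(targets=[[0.0315,-0.0212,0,0,0,0,0.0],[0.0315,-0.0212,0,0,0,0,0.0],[0.016,-0.0103,0,0,0,0,0.0],[0,0,0,0,0,0,0.0],[0,0,0,0,0,0,0.0]])

```text
clock: 16.5
ee_pos: [0.5846, 0.2802, 0.3108]
eef_rot: [-2.717, -1.578, 0.005]
ft_force: [-0.0, -0.4, -2.1]
opening: 0.0244
gripper_force: 59.4
```

Call:
play_rows(targets=[[0.001,0.002,0.03,0,0,0,0.0],[0,0,0.035,0,0,0,0.0],[0,0,0.025,0,0,0,0.0],[0,0,0.01,0,0,0,0.0],[0,0,0,0,0,0,0.0]])

```text
clock: 17.0
ee_pos: [0.5875, 0.2781, 0.2113]
eef_rot: [2.719, 1.574, -0.004]
ft_force: [-0.6, 0.2, -2.6]
opening: 0.0243
gripper_force: 59.5
```

Call:
play_rows(targets=[[0,0,0,0,0,0,0.0],[0,0,0,0,0,0,0.0]])

```text
clock: 17.2
ee_pos: [0.5884, 0.2799, 0.2145]
eef_rot: [2.718, 1.575, 0.004]
ft_force: [0.2, 0.3, -2.0]
opening: 0.024
gripper_force: 59.5
```

Run:
```python
from h import *
im=snap('top','t6'); s=snap('side','s6')
cv2.imwrite('pics/t6b.png',np.hstack([cv2.resize(im[150:220,200:270,::-1],None,fx=5,fy=5,interpolation=2),cv2.resize(s[110:180,250:320,::-1],None,fx=5,fy=5,interpolation=2)]))
o=robot.observe();print(o['ee_pos'],o['eef_rot'],o['ft_force'])
print('side hole',proj('side',[.587,.28,.1]),'tip now',proj('side',[*o['ee_pos'][:2],o['ee_pos'][2]-.0955]))
```

```text
[0.58828529 0.27993968 0.21406849] [2.71769542 1.57543321 0.00286842] [-0.79598393  0.6980221  -1.30316855]
side hole [287.84713343 149.38600446] tip now [287.87852597 144.31625913]
```

View pics/t6b.png

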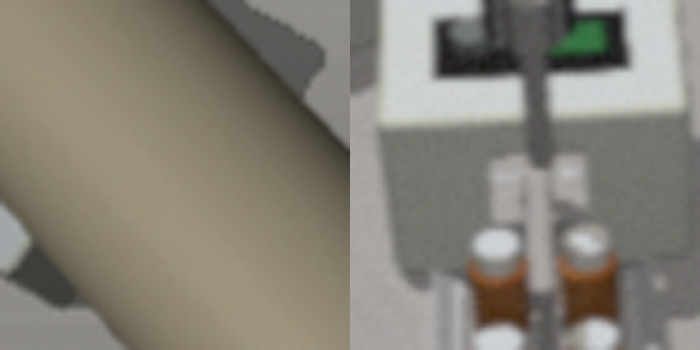

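The tip is at side px (287.6,142.6), within about 1 px of the prediction above the hole (287.8,149.4). Inserting in small steps with force checks.

Call:
play_rows(targets=[[-0.0004,-0.0007,0.006,0,0,0,0.0],[0,0,0.008,0,0,0,0.0],[0,0,0.006,0,0,0,0.0],[0,0,0,0,0,0,0.0]])

```text
clock: 17.7
ee_pos: [0.5866, 0.2792, 0.1913]
eef_rot: [2.718, 1.576, -0.003]
ft_force: [-0.7, 0.0, -2.3]
opening: 0.0243
gripper_force: 59.5
```

Call:
play_rows(targets=[[0,0,0.003,0,0,0,0.0],[0,0,0.003,0,0,0,0.0],[0,0,0,0,0,0,0.0]])

```text
clock: 18.0
ee_pos: [0.5865, 0.2794, 0.1862]
eef_rot: [2.718, 1.576, -0.002]
ft_force: [-2.2, -1.1, -2.5]
opening: 0.0244
gripper_force: 59.4
```

Call:
play_rows(targets=[[0,0,0.003,0,0,0,0.0],[0,0,0.003,0,0,0,0.0],[0,0,0,0,0,0,0.0]])

```text
clock: 18.3
ee_pos: [0.5866, 0.2795, 0.1801]
eef_rot: [-2.718, -1.576, 0.002]
ft_force: [-3.7, -1.1, -3.8]
opening: 0.0242
gripper_force: 59.2
```

Call:
play_rows(targets=[[-0.0007,-0.0006,0,0,0,0,0.0],[0,0,0.004,0,0,0,0.0],[0,0,0.004,0,0,0,0.0],[0,0,0,0,0,0,0.0]])

```text
clock: 18.7
ee_pos: [0.5862, 0.2791, 0.172]
eef_rot: [2.718, 1.575, -0.001]
ft_force: [-1.6, -0.8, -1.9]
opening: 0.0243
gripper_force: 59.4
```

Call:
play_rows(targets=[[0,0,0.004,0,0,0,0.0],[0,0,0.004,0,0,0,0.0],[0,0,0,0,0,0,0.0]])

```text
clock: 19.0
ee_pos: [0.5861, 0.2792, 0.164]
eef_rot: [2.718, 1.576, -0.001]
ft_force: [-1.4, -0.2, -2.1]
opening: 0.0245
gripper_force: 59.4
```

Call:
play_rows(targets=[[0,0,0.004,0,0,0,0.0],[0,0,0.004,0,0,0,0.0],[0,0,0.004,0,0,0,0.0],[0,0,0,0,0,0,0.0]])

```text
clock: 19.4
ee_pos: [0.586, 0.2791, 0.1519]
eef_rot: [2.718, 1.576, -0.001]
ft_force: [-2.3, -1.8, -2.8]
opening: 0.0246
gripper_force: 59.4
```

Call:
play_rows(targets=[[0,0,0.004,0,0,0,0.0],[0,0,0.004,0,0,0,0.0],[0,0,0.004,0,0,0,0.0],[0,0,0,0,0,0,0.0]])

```text
clock: 19.8
ee_pos: [0.586, 0.2791, 0.1399]
eef_rot: [2.718, 1.576, -0.001]
ft_force: [-2.9, -1.5, -2.6]
opening: 0.0243
gripper_force: 59.3
```

Call:
play_rows(targets=[[-0.0004,-0.0003,0.005,0,0,0,0.0],[0,0,0.007,0,0,0,0.0],[0,0,0.007,0,0,0,0.0],[0,0,0.005,0,0,0,0.0],[0,0,0,0,0,0,0.0]])

```text
clock: 20.3
ee_pos: [0.5856, 0.279, 0.1157]
eef_rot: [-2.718, -1.575, 0.001]
ft_force: [-1.4, -1.2, -2.0]
opening: 0.0241
gripper_force: 59.3
```

Call:
play_rows(targets=[[0,0,0.004,0,0,0,0.0],[0,0,0.004,0,0,0,0.0],[0,0,0,0,0,0,0.0]])

```text
clock: 20.6
ee_pos: [0.5857, 0.2789, 0.1081]
eef_rot: [2.718, 1.576, -0.001]
ft_force: [-0.7, -1.8, -2.0]
opening: 0.0243
gripper_force: 59.3
```

Call:
play_rows(targets=[[0,0,0.001,0,0,0,0.0],[0,0,0.001,0,0,0,0.0],[0,0,0,0,0,0,0.0]])

```text
clock: 20.9
ee_pos: [0.5858, 0.279, 0.1068]
eef_rot: [2.718, 1.575, -0.0]
ft_force: [-1.9, -3.4, -1.7]
opening: 0.0243
gripper_force: 59.5
```

Call:
play_rows(targets=[[0,0,0,0,0,0,0.03],[0,0,0,0,0,0,0.05],[0,0,0,0,0,0,0.085],[0,0,0,0,0,0,0.085],[0,0,0,0,0,0,0.085]])

```text
clock: 21.4
ee_pos: [0.5858, 0.2793, 0.1069]
eef_rot: [-2.718, -1.576, -0.001]
ft_force: [-0.6, 0.4, -0.6]
opening: 0.0846
gripper_force: 0.0
```

Call:
play_rows(targets=[[0,0,0,0,0,0,0.085],[0,0,-0.02,0,0,0,0.085],[0,0,-0.04,0,0,0,0.085],[0,0,-0.05,0,0,0,0.085],[0,0,-0.05,0,0,0,0.085]])

```text
clock: 21.9
ee_pos: [0.5853, 0.279, 0.2684]
eef_rot: [-2.718, -1.576, 0.001]
ft_force: [0.6, 0.2, 1.0]
opening: 0.0852
gripper_force: 0.0
```

Call:
play_rows(targets=[[-0.03,0.03,0,0,0,0,0.085],[-0.03,0.03,0,0,0,0,0.085],[-0.03,0.03,0,0,0,0,0.085],[-0.03,0.03,0,0,0,0,0.085],[-0.03,0.03,0,0,0,0,0.085]])

```text
clock: 22.4
ee_pos: [0.6416, 0.0727, 0.267]
eef_rot: [2.718, 1.575, 0.0]
ft_force: [0.8, -0.0, 0.3]
opening: 0.0848
gripper_force: 0.0
```

Call:
play_rows(targets=[[-0.03,0.03,0,0,0,0,0.085],[-0.03,0.03,0,0,0,0,0.085],[-0.02,0.02,0,0,0,0,0.085],[0,0,0,0,0,0,0.085],[0,0,0,0,0,0,0.085]])

```text
clock: 22.9
ee_pos: [0.671, -0.0349, 0.2666]
eef_rot: [-2.718, -1.574, 0.0]
ft_force: [-1.6, 0.5, 0.1]
opening: 0.0848
gripper_force: 0.0
```

Run:
```python
from h import *
im=snap('top','t7'); s=snap('side','s7')
cv2.imwrite('pics/t7b.png',np.hstack([cv2.resize(im[150:250,215:315,::-1],None,fx=4,fy=4,interpolation=2),cv2.resize(s[115:215,240:340,::-1],None,fx=4,fy=4,interpolation=2)]))
o=robot.observe();print(o['ee_pos'],o['ft_force'],'head top side',proj('side',[.586,.2795,.134]),'top',proj('top',[.586,.2795,.134]))
```

```text
[ 0.67085374 -0.03296543  0.26697965] [-1.16101398 -0.13136967 -0.62251645] head top side [286.99334692 140.51224301] top [233.51508349 185.25265573]
```

View pics/t7b.png

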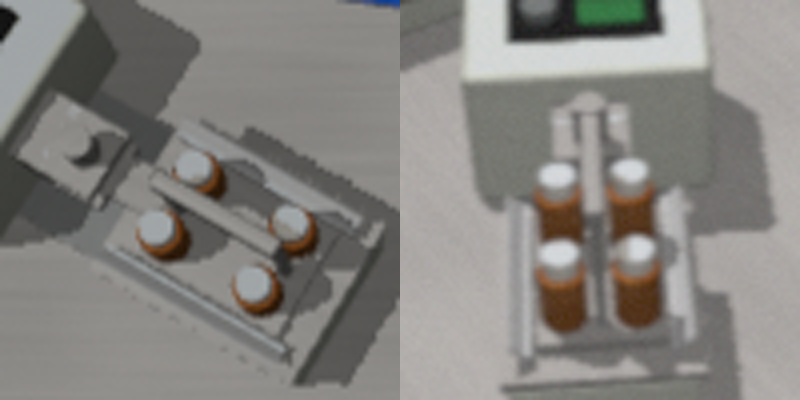

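The head's top is at side px (287.5,140) and top px (234,185.5). A seated pin predicts (287.0,140.5) and (233.5,185.3), so it is fully down. The carrier is home and the arm is clear, so I'm handing in.

```bash
python3 -c "
from workcell import robot
print(robot.job_done())"
```

```text
the job is handed in; nothing more can be done
None
```

The carrier is fully home on the track and the long pin is seated through both ears and the eye. The arm let go and moved clear, and the job was handed in at about 23 s on the robot's clock; the hand-in returned no verdict.

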